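Start a levelling foot in its threaded boss

ROBOT

A 7-joint arm with a two-finger parallel gripper is mounted at the origin on the work surface. World frame = base frame: x ahead of the robot, y to its left, z up, the work surface at z = 0. Lengths are in m, angles in rad, forces in N, time in s.
With the tool pointing down it reaches from about 0.425 to 0.925 m from the base axis. Payload 6.8 kg.
Tool frame: the origin (TCP) lies between the finger pads; the fingertips stand r.tcp_to_tips ahead of it and the grasp point (between the pads) lies 3 mm ahead of it (r.tcp_to_tips is the distance from the TCP to the fingertips, in m); z points along the fingers, y is the line along which they close (so a half turn about z gives the same grasp; the last joint's range is limited). The gripper opens to 85 mm and grips with 20 to 120 N. Pads are 22 mm wide; open, the fingers measure 114 mm over their backs; the gripper's body (76 mm by 85 mm) begins 54 mm behind the grasp point. The pads swing forward as they close: fully open they stand 13 mm farther back than shut.
Start: joints at [-1.246, 0.477, 0.022, 1.555, -0.011, 1.109, -0.083], TCP at [0.283, 0.613, 0.253] pointing down, gripper open.
Joint ranges: [-2.96, 2.96], [-0.34, 2.1], [-1.41, 1.46], [0.24, 2.44], [-1.37, 4.51], [0.17, 1.92], [-2.96, 2.96]. Speed limits (rad/s): [2.39, 2.39, 3.14, 3.14, 3.14, 3.14, 3.14].

INTERFACE

Orientations are given as a rotation vector (axis times angle).
In Python, from bench import r gives the robot as it stands. The module is installed in compiled form; this text tells all that it offers.
- The arm moves only by the tool step_arm, never from a script. Its argument "moves" is a list of rows, each an object of numbers: "rx", "ry", "rz": the turn, a rotation vector about the tool's x, y, z in degrees; "dx", "dy", "dz": the shift along the tool's x, y, z in mm; "gripper": the opening, from -1 (shut) to 1 (fully open). In form: [{"rx": .., "ry": .., "rz": .., "dx": .., "dy": .., "dz": .., "gripper": ..}, ...]. A call has 1 to 20 rows; each row shifts and turns the commanded pose from where the row before left it, along the tool's axes as they then stand; what a row does not reach is not made up. A row lasts 1/8 s, in which the tool goes at most 62.5 mm and 10.7 degrees, less where a joint would pass 70% of its speed; a pose out of reach is approached as far as the arm can. A call is refused whole if a number of a shift passes 62.5 or a number of a turn 10.7, either way. A call with a gripper value outside its range is refused whole. The fingers move at their own pace and stop on an object; "grip_force" is the grip in N (left out, the last holds). Time passes only in rows, so rows that do not move let the fingers close. It gives the time, the measured TCP pose, the force, the opening and the grip force at its end, in the units of the state.
- r.get_obs(): the state, without advancing time (a new reading comes with each control period).
- r.grab_frame(name): name is "scene" or "top"; returns the picture (480x640x3 uint8, blue, green, red); there is no depth.
- r.camera_info(name): a dict with "mtx" (3x3 intrinsics, pixels), "rvec" (rotation vector, rad) and "tvec" (3), from world to camera coordinates, as OpenCV has them. Camera axes: x right, y down, z forward; pixel columns grow to the right and rows downward; lengths in m; the calibration is good to about 2 mm. A picture is of the moment at which its call begins. camera_info takes no time and is no camera call.
- r.hand_in(): hands the job in; it is judged then, once.
The state is a dict: "clock": time; "joints": joint angles; "qvel": joint speeds; "tau": joint torques, N m; "tcp_pos": TCP position; "orientation": TCP orientation; "contact_force": force on the tool from outside, world axes, zero at the start; "moment": the same for the moment, N m; "grip_width": finger opening in m; "gripper_force": force on a finger pad.
Only numpy, scipy, OpenCV 4.12 (cv2) and the standard library are available. Lean on these libraries where they do the work, as an engineer would, in place of code of your own. Each camera call takes 0.05 s, during which the arm holds its last target. There are 200 camera calls.

TASK

Two upturned oven-plinth corners stand on the bench; one already has its levelling foot screwed home (low), the other's foot stands proud in its threaded boss with the black rubber cap not yet snapped on. On the proud one, press the cap straight down until it clicks home, then turn the foot by its cap backward (anticlockwise from above) until you feel it drop into the start of the thread, and from there turn it forward (clockwise) one full turn. Finish while still gripping the cap, holding the started foot still: do not let go at the end, do not lift the foot out, and leave the finished corner and everything else on the bench alone.

Things in the scene. Friction and masses are not known exactly. Their poses are not given: they have to be found in the camera images.
- corner: The plinth corner to work on: a white-painted steel block 110 x 110 x 45 mm, fixed to the bench, with a steel boss 48 mm across and 20 mm tall on top, upright bore. Origin: centre of its underside; z up, x and y along its sides. Which of the two corner places it stands in varies, its yaw too.
- boss_mouth (a point): Centre of the boss's top face, 65 mm above the bench, on the foot's vertical axis; it does not move. Between boss and cap: the threaded stem, 24 mm across, and on it the steel flange, 42 mm across and 6 mm thick. Clear height from boss to cap: 50 mm at the start, 28 mm at the end.
- foot_cap: The black rubber cap: an upright round cup 50 mm across, 26 mm tall, finely ribbed, with a short grey bar on top from the middle outward. Origin: centre of its underside; z up. Grip it round its side at any yaw (30 N or more). It turns together with the foot. Its underside is 117 mm above the bench less foot_depth less cap_slide.
- cap_top (a point): The centre of the cap's top face (26 mm above its underside); 141 to 143 mm above the bench at the start, 119 mm when all is done.
- cap_slide (a joint): How far the cap has been pushed down onto the foot, m: 0 raised (start), 0.012 fully home on the flange. A detent half-way takes about 13 N to pass, either way; past it the cap snaps home.
- foot_depth (a joint): How far the foot is down in the boss, m. At the start it rests crossed on the thread, at 0.0004 to 0.003. Backward turning lifts it along the thread (6 mm pitch) to 0; there the thread starts and it drops to 0.006 by its own weight (~0.35 kg) or a light push, unless held up. Forward it then sinks 6 mm a turn, with 1 mm play: 0.012 after one full turn. Limits -0.010 and 0.017.
- foot_turn (a joint): How far foot and cap are turned, rad: grows anticlockwise from above (backward), falls clockwise (forward). Its zero says nothing of the thread: the drop comes 0.4 to 2.8 rad backward of the start; turning on backward lifts the foot along the thread again. Before the drop, turning forward binds. Turning takes under 0.3 N m, and it stays where it is left.
- done_corner: The finished corner, leave alone: the same white block, boss and rubber-capped foot, but screwed home: its cap top is only 101 mm above the bench. Fixed. Origin: centre of its underside.
- wrench: Bystander, leave alone: a steel open-ended wrench, 170 long, lying flat (sizes in mm). Origin: at mid-length on the bench.
- screwdriver: Bystander, leave alone: a screwdriver lying flat, about 200 long (sizes in mm). Origin: at mid-length on the bench.
- nut_tray: Bystander, leave alone: a grey open tray, 100 x 140 x 35 (sizes in mm). Origin: centre of its underside.
- spare_foot: Bystander, leave alone: a spare levelling foot standing on its rubber disc (50 across), threaded stem up, 76 tall, loose on the bench (sizes in mm). Origin: centre of its underside.
- caster: Bystander, leave alone: a caster with a white wheel, standing on its 50 x 50 plate, 70 tall (sizes in mm). Origin: centre of its underside.
- controller: Bystander, leave alone: a black panel temperature controller, 95 x 50 x 50 (sizes in mm). Origin: centre of its underside.
- tape_measure: Bystander, leave alone: a grey tape measure, 65 x 35 x 60 (sizes in mm). Origin: centre of its underside.
Not all that is in view belongs to the job. What is shaped like the corner but pink is not meant.

How it is judged:
On the way, in this order (a step that is already met when the one before it is completed fails the run):
1. the cap is pressed home on the foot, before the foot has dropped (value of joint cap_slide above 0.009 m and value of joint foot_depth below 0.004 m), for 0.2 s.
2. turned backward, the foot has dropped into the start of the thread (value of joint foot_depth between 0.0042 and 0.0085 m), for 0.2 s.
At the end, for the whole second after the job is handed in: The cap is home (pushed down at least 9 of its 12 mm), the foot is in the thread one turn past its start (depth 12 mm within 1.8 mm, that is within 0.3 turn), it is not turning, and the gripper still holds the cap: fingers round it, centred within 20 mm, pressing on it with more than 3 N (value of joint cap_slide above 0.009 m and value of joint foot_depth between 0.0102 and 0.0138 m and velocity of joint foot_turn between -0.1 and 0.1 rad/s and contact force between the fingers and foot_cap above 3 N and horizontal distance between the grasp point and foot_cap below 0.02 m and z of the grasp point in the frame of foot_cap below 0.03 m); the arm keeps its last pose, push and grip.
It fails at once if the finished corner is touched with more than 3 N (contact force between any of the fingers, the arm and done_corner above 3 N).
It fails at once if the foot is lifted more than 7 mm above the thread's start (value of joint foot_depth below -0.007 m).
It fails at once if a bystander is moved more than 30 mm (distance of any of wrench, screwdriver, nut_tray, spare_foot, caster, controller, tape_measure from where it was at the start of the episode above 0.03 m).
It also fails if it takes over 72 s, if anything falls off the work surface, if the arm or the gripper's body presses on something with over 40 N, if the wrist force passes 120 N, or if a joint passes its speed limit or range.

## Working session

There is one attempt and no reset: what is moved stays moved. The work goes in short steps, Python scripts to look and compute and a tool call to move; the robot and the scene stay as the last step left them, time stands still between calls to the robot, and variables do not carry over. Pictures are saved under pics/ and viewed, at most 10 in all, crops included, and the job is handed in when it is done.

Besides the shell and the picture viewer there is one more tool, called after "Call:" as name(argument=value, ...), one argument or row to a line, values as JSON. step_arm: Moves the arm, as the interface text tells. Its arguments: {"type":"object","properties":{"moves":{"type":"array","items":{"type":"object","properties":{"rx":{"type":"number"},"ry":{"type":"number"},"rz":{"type":"number"},"dx":{"type":"number"},"dy":{"type":"number"},"dz":{"type":"number"},"gripper":{"type":"number"}}}},"grip_force":{"type":"number"}},"required":["moves"]}

```bash
mkdir -p pics
python3 - <<'E'
from bench import r
import cv2
for n in("scene","top"):
    cv2.imwrite(f"pics/{n}0.png",r.grab_frame(n)); i=r.camera_info(n); print(n,i)
o=r.get_obs();print(o, r.tcp_to_tips)
E
```

```text
scene {'mtx': array([[509.96583042,   0.        , 312.56400676],
       [  0.        , 509.96583042, 240.94126927],
       [  0.        ,   0.        ,   1.        ]]), 'rvec': array([ 1.32449098,  2.4092232 , -0.77497192]), 'tvec': array([ 0.31420606, -0.28192356,  1.52532618])}
top {'mtx': array([[484.44310672,   0.        , 316.53286245],
       [  0.        , 484.44310672, 239.77119789],
       [  0.        ,   0.        ,   1.        ]]), 'rvec': array([ 2.1415613 , -2.09919384,  0.20784022]), 'tvec': array([-0.0170095 ,  0.55443548,  1.01237971])}
{'clock': 0.1, 'joints': array([-1.24612973,  0.47773043,  0.02233204,  1.55635486, -0.01152409,
        1.10929664, -0.08309882]), 'qvel': array([ 0.00025486, -0.00179635, -0.00051509, -0.00241469, -0.00191556,
       -0.0004615 ,  0.00035578]), 'tau': array([ 3.55201875e-03, -5.97759748e+01,  1.61334917e+00, -2.81951594e+01,
        1.27780822e-02,  5.04517448e-03,  2.62159438e-05]), 'tcp_pos': array([0.28287026, 0.61231854, 0.25241302]), 'orientation': array([-6.74408497e-01, -3.06808013e+00,  2.57697177e-03]), 'contact_force': array([-0.39931867, -0.10412802, -1.0297509 ]), 'moment': array([ 0.01761212, -0.03052185, -0.00750427]), 'gripper_force': 0.0, 'grip_width': 0.08529740234976232} 0.022
```

View pics/scene0.png

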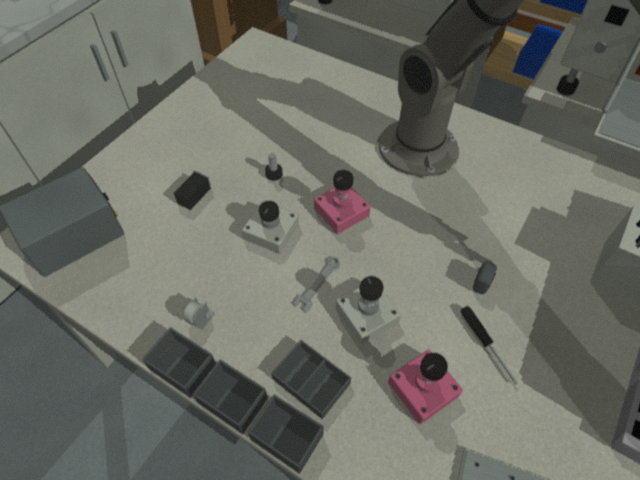

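View pics/top0.png

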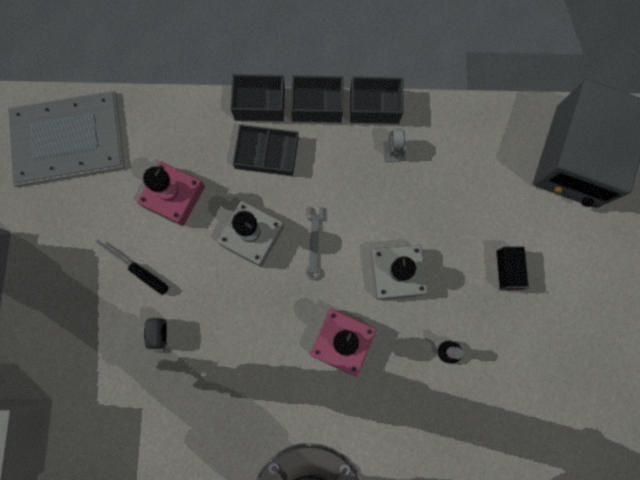

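Candidates: white corners at top (244,223)/scene (371,288) and top (403,267)/scene (269,211). The pink ones at top (157,180) and (346,343) are excluded. The first white one shows a visible stem under its cap, so it looks proud. I'll confirm by triangulating both and viewing a crop.

```bash
cat > h.py <<'E'
import numpy as np, cv2
from bench import r
def cam(n):
    i=r.camera_info(n); return i["mtx"],cv2.Rodrigues(np.array(i["rvec"]))[0],np.array(i["tvec"]).ravel()
def tri(pt,ps):
    P=[]
    for n in("top","scene"):
        K,R,t=cam(n); P.append(K@np.c_[R,t])
    X=cv2.triangulatePoints(P[0],P[1],np.float64(pt),np.float64(ps)).ravel(); return X[:3]/X[3]
def atz(n,p,z):
    K,R,t=cam(n); d=R.T@np.linalg.inv(K)@[p[0],p[1],1]; c=-R.T@t
    return c+d*(z-c[2])/d[2]
def proj(n,X):
    K,R,t=cam(n); q=K@(R@np.array(X)+t); return q[:2]/q[2]
E
python3 - <<'E'
from h import *
print(tri((244,222),(371,287)),tri((403,267),(269,210)))
a=cv2.imread("pics/scene0.png")[245:365,300:420];b=cv2.imread("pics/top0.png")[180:280,200:300];c=cv2.imread("pics/scene0.png")[180:260,230:310]
f=lambda x:cv2.convertScaleAbs(cv2.resize(x,(260,260),interpolation=cv2.INTER_CUBIC),alpha=1.6)
cv2.imwrite("pics/crop.png",np.hstack([f(a),f(b),f(c)]))
for p in [(244,222),(403,267)]:
    for z in(.142,.101): X=atz("top",p,z); print(p,z,X,proj("scene",X))
E
```

```text
[0.57314108 0.14336478 0.13314446] [ 0.49209501 -0.18749211  0.09252891]
(244, 222) 0.142 [0.57112676 0.14192242 0.142     ] [371.17618622 283.89458234]
(244, 222) 0.101 [0.58061168 0.14825663 0.101     ] [370.04568565 297.96891724]
(403, 267) 0.142 [ 0.48554643 -0.1794956   0.142     ] [271.27085452 196.6235486 ]
(403, 267) 0.101 [ 0.4913695  -0.18691439  0.101     ] [268.71554137 207.66977103]
```

View pics/crop.png

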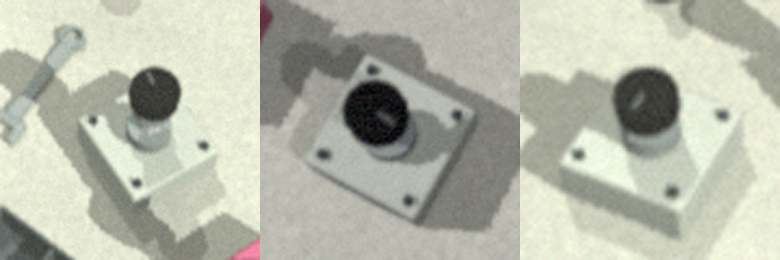

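Confirmed: the left crop (scene (371,288), top (245,224)) shows a long bare stem and triangulates to about 133–142 mm, so it is the proud one. The other, at about 93–101 mm, is the finished corner.

```bash
cat >> h.py <<'E'
from scipy.spatial.transform import Rotation as Ro
def rel(target):
    o=r.get_obs(); R=Ro.from_rotvec(o["orientation"]); return R.inv().apply(np.array(target)-o["tcp_pos"])*1000
def st():
    o=r.get_obs(); M=Ro.from_rotvec(o["orientation"]).as_matrix()
    print("t",o["clock"],"tcp",o["tcp_pos"].round(4),"x",M[:,0].round(3),"z",M[:,2].round(3),"j",o["joints"].round(2),"F",o["contact_force"].round(1),"M",o["moment"].round(2),"w",round(o["grip_width"],4),"gf",round(o["gripper_force"],1))
E
python3 - <<'E'
from h import *
st(); X=atz("top",(245,224),.142); print(X, rel([X[0],X[1],.22]))
E
```

```text
t 0.1 tcp [0.2829 0.6123 0.2524] x [-0.908  0.419 -0.   ] z [-0.001 -0.002 -1.   ] j [-1.25  0.48  0.02  1.56 -0.01  1.11 -0.08] F [-0.4 -0.1 -1. ] M [ 0.02 -0.03 -0.01] w 0.0853 gf 0.0
[0.56700946 0.13969504 0.142     ] [-456.14555711 -309.84325489   32.97038841]
```

Call:
step_arm(
  moves=[
    {"dx": -38,"dy": -26,"gripper": 1},
    {"dx": -38,"dy": -26},
    {"dx": -38,"dy": -26},
    {"dx": -38,"dy": -26},
    {"dx": -38,"dy": -26},
    {"dx": -38,"dy": -26},
    {"dx": -38,"dy": -26},
    {"dx": -38,"dy": -26},
    {"dx": -38,"dy": -26},
    {"dx": -38,"dy": -26},
    {"dx": -38,"dy": -26},
    {"dx": -38,"dy": -26},
    {"dz": 15},
    {"dz": 15},
    {"rz": 0},
  ],
  grip_force=60,
)

```text
invalid input at $.moves[0]: expected keys rx, ry, rz, dx, dy, dz, gripper
```

Run:
```python
from h import *
st()
print("rel",rel([.568,.141,.222]))
ims=[]
for n,X in(("scene",[.57,.142,.15]),("top",[.57,.142,.15])):
    f=r.grab_frame(n); u,v=proj(n,X).astype(int); print(n,u-50,v-50)
    ims.append(cv2.resize(f[v-50:v+50,u-50:u+50],(400,400),interpolation=cv2.INTER_CUBIC))
cv2.imwrite("pics/c1.png",cv2.convertScaleAbs(np.hstack(ims),alpha=1.5))
```

```text
t 0.1 tcp [0.2829 0.6123 0.2524] x [-0.908  0.419 -0.   ] z [-0.001 -0.002 -1.   ] j [-1.25  0.48  0.02  1.56 -0.01  1.11 -0.08] F [-0.4 -0.1 -1. ] M [ 0.02 -0.03 -0.01] w 0.0853 gf 0.0
rel [-456.4977174  -308.24651277   30.96777009]
scene 321 231
top 193 171
```

View pics/c1.png

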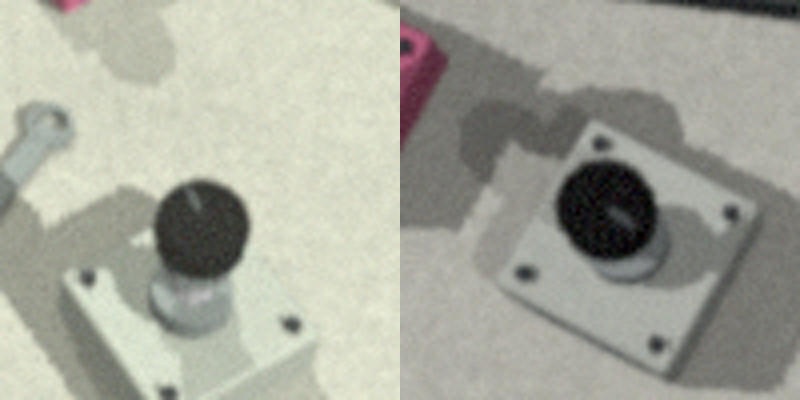

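Run:
```python
from h import *
print(atz("top",(250.1,231.75),.045), atz("top",(244.8,223.6),.135))
```

```text
[0.57158748 0.14226321 0.045     ] [0.5694277  0.14120866 0.135     ]
```

Call:
step_arm(
  moves=[
    {"rx": 0,"ry": 0,"rz": 0,"dx": -38,"dy": -26,"dz": 0,"gripper": 1},
    {"rx": 0,"ry": 0,"rz": 0,"dx": -38,"dy": -26,"dz": 0,"gripper": 1},
    {"rx": 0,"ry": 0,"rz": 0,"dx": -38,"dy": -26,"dz": 0,"gripper": 1},
    {"rx": 0,"ry": 0,"rz": 0,"dx": -38,"dy": -26,"dz": 0,"gripper": 1},
    {"rx": 0,"ry": 0,"rz": 0,"dx": -38,"dy": -26,"dz": 0,"gripper": 1},
    {"rx": 0,"ry": 0,"rz": 0,"dx": -38,"dy": -26,"dz": 0,"gripper": 1},
    {"rx": 0,"ry": 0,"rz": 0,"dx": -38,"dy": -26,"dz": 0,"gripper": 1},
    {"rx": 0,"ry": 0,"rz": 0,"dx": -38,"dy": -26,"dz": 0,"gripper": 1},
    {"rx": 0,"ry": 0,"rz": 0,"dx": -38,"dy": -26,"dz": 0,"gripper": 1},
    {"rx": 0,"ry": 0,"rz": 0,"dx": -38,"dy": -26,"dz": 0,"gripper": 1},
    {"rx": 0,"ry": 0,"rz": 0,"dx": -38,"dy": -26,"dz": 0,"gripper": 1},
    {"rx": 0,"ry": 0,"rz": 10,"dx": -38,"dy": -26,"dz": 0,"gripper": 1},
    {"rx": 0,"ry": 0,"rz": 10,"dx": 0,"dy": 0,"dz": 15,"gripper": 1},
    {"rx": 0,"ry": 0,"rz": 0,"dx": 0,"dy": 0,"dz": 15,"gripper": 1},
    {"rx": 0,"ry": 0,"rz": 0,"dx": 0,"dy": 0,"dz": 0,"gripper": 1},
  ],
  grip_force=60,
)

```text
clock: 2.08
tcp_pos: [0.5649, 0.139, 0.2217]
orientation: [-1.189, -2.905, 0.003]
contact_force: [-0.8, -0.1, 0.3]
grip_width: 0.0856
gripper_force: 0.0
```

Run:
```python
from h import *
st()
print("rel",rel([.569,.141,.222]))
```

```text
t 2.075 tcp [0.5649 0.139  0.2217] x [-0.713  0.701  0.002] z [-0.003 -0.001 -1.   ] j [-0.57  0.36  0.28  1.83 -0.12  0.97  0.56] F [-0.8 -0.1  0.3] M [ 0.04 -0.01 -0.02] w 0.0856 gf 0.0
rel [-1.54246274  4.32151035 -0.28614259]
```

Call:
step_arm(
  moves=[
    {"rx": 0,"ry": 0,"rz": 0,"dx": -2,"dy": 5,"dz": 0,"gripper": 1},
    {"rx": 0,"ry": 0,"rz": 0,"dx": 0,"dy": 0,"dz": 30,"gripper": 1},
    {"rx": 0,"ry": 0,"rz": 0,"dx": 0,"dy": 0,"dz": 30,"gripper": 1},
    {"rx": 0,"ry": 0,"rz": 0,"dx": 0,"dy": 0,"dz": 20,"gripper": 1},
    {"rx": 0,"ry": 0,"rz": 0,"dx": 0,"dy": 0,"dz": 13,"gripper": 1},
    {"rx": 0,"ry": 0,"rz": 0,"dx": 0,"dy": 0,"dz": 0,"gripper": 1},
    {"rx": 0,"ry": 0,"rz": 0,"dx": 0,"dy": 0,"dz": 0,"gripper": 1},
  ],
  grip_force=60,
)

```text
clock: 2.95
tcp_pos: [0.5719, 0.1407, 0.1312]
orientation: [1.196, 2.904, 0.002]
contact_force: [-1.0, -0.4, -0.2]
grip_width: 0.0856
gripper_force: 0.0
```

Run:
```python
from h import *
st()
ims=[]
for n,X in(("scene",[.57,.142,.15]),("top",[.57,.142,.15])):
    f=r.grab_frame(n); u,v=proj(n,X).astype(int); print(n,u-50,v-50)
    ims.append(cv2.resize(f[v-50:v+50,u-50:u+50],(400,400),interpolation=cv2.INTER_CUBIC))
cv2.imwrite("pics/c2.png",cv2.convertScaleAbs(np.hstack(ims),alpha=1.5))
```

```text
t 2.95 tcp [0.5719 0.1407 0.1312] x [-0.71   0.704 -0.001] z [ 0.002  0.001 -1.   ] j [-0.54  0.49  0.25  1.89 -0.16  0.79  0.59] F [-1.  -0.4 -0.2] M [ 0.   -0.04 -0.03] w 0.0856 gf 0.0
scene 321 231
top 193 171
```

View pics/c2.png

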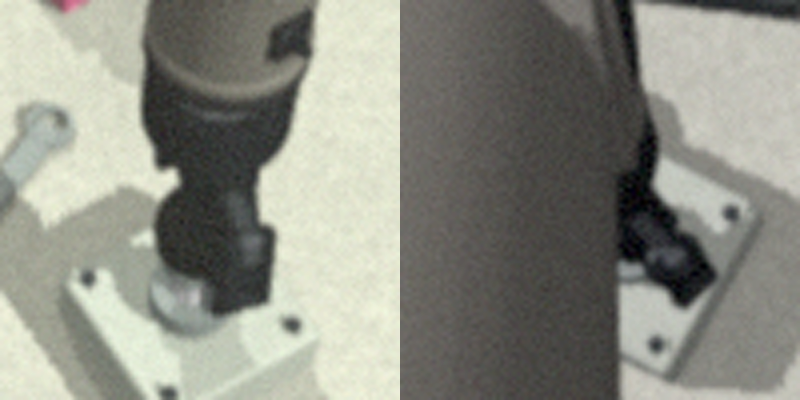

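The gripper straddles the cap: the cap disc is at left crop (190,235), with the fingers around it. Next I lower slightly and close.

Call:
step_arm(
  moves=[
    {"rx": 0,"ry": 0,"rz": 0,"dx": 0,"dy": 0,"dz": 3,"gripper": 0.3},
    {"rx": 0,"ry": 0,"rz": 0,"dx": 0,"dy": 0,"dz": 0,"gripper": 0.2},
    {"rx": 0,"ry": 0,"rz": 0,"dx": 0,"dy": 0,"dz": 0,"gripper": 0},
    {"rx": 0,"ry": 0,"rz": 0,"dx": 0,"dy": 0,"dz": 0,"gripper": -0.3},
    {"rx": 0,"ry": 0,"rz": 0,"dx": 0,"dy": 0,"dz": 0,"gripper": -1},
    {"rx": 0,"ry": 0,"rz": 0,"dx": 0,"dy": 0,"dz": 0,"gripper": -1},
    {"rx": 0,"ry": 0,"rz": 0,"dx": 0,"dy": 0,"dz": 0,"gripper": -1},
  ],
  grip_force=60,
)

```text
clock: 3.92
tcp_pos: [0.5721, 0.1415, 0.1278]
orientation: [1.196, 2.904, 0.003]
contact_force: [3.5, 4.1, 0.2]
grip_width: 0.0484
gripper_force: 61.8
```

Run:
```python
from h import *
st()
```

```text
t 3.925 tcp [0.5721 0.1415 0.1278] x [-0.71   0.704 -0.001] z [ 0.002  0.001 -1.   ] j [-0.54  0.49  0.25  1.89 -0.17  0.78  0.59] F [3.5 4.1 0.2] M [ 0.69 -0.63  0.02] w 0.0484 gf 61.8
```

Call:
step_arm(
  moves=[
    {"rx": 0,"ry": 0,"rz": 0,"dx": 0,"dy": 0.5,"dz": 2,"gripper": -1},
    {"rx": 0,"ry": 0,"rz": 0,"dx": 0,"dy": 0,"dz": 2,"gripper": -1},
    {"rx": 0,"ry": 0,"rz": 0,"dx": 0,"dy": 0,"dz": 2,"gripper": -1},
    {"rx": 0,"ry": 0,"rz": 0,"dx": 0,"dy": 0,"dz": 2,"gripper": -1},
    {"rx": 0,"ry": 0,"rz": 0,"dx": 0,"dy": 0,"dz": 2,"gripper": -1},
    {"rx": 0,"ry": 0,"rz": 0,"dx": 0,"dy": 0,"dz": 0,"gripper": -1},
  ],
  grip_force=60,
)

```text
clock: 4.68
tcp_pos: [0.5721, 0.1415, 0.1172]
orientation: [1.196, 2.904, 0.002]
contact_force: [4.6, 4.1, -1.2]
grip_width: 0.0489
gripper_force: 62.2
```

Call:
step_arm(
  moves=[
    {"rx": 0,"ry": 0,"rz": 0,"dx": 0,"dy": 0,"dz": 1,"gripper": -1},
    {"rx": 0,"ry": 0,"rz": 0,"dx": 0,"dy": 0,"dz": 0,"gripper": -1},
  ],
)

```text
clock: 4.92
tcp_pos: [0.5722, 0.1415, 0.1165]
orientation: [1.196, 2.904, 0.002]
contact_force: [3.3, 4.4, -0.7]
grip_width: 0.0489
gripper_force: 62.5
```

Call:
step_arm(
  moves=[
    {"rx": 0,"ry": 0,"rz": 0,"dx": 0,"dy": 0,"dz": 1,"gripper": -1},
    {"rx": 0,"ry": 0,"rz": 0,"dx": 0,"dy": 0,"dz": 0,"gripper": -1},
  ],
)

```text
clock: 5.18
tcp_pos: [0.5722, 0.1415, 0.1161]
orientation: [1.196, 2.904, 0.003]
contact_force: [1.8, 3.7, 7.4]
grip_width: 0.0486
gripper_force: 63.2
```

Call:
step_arm(
  moves=[
    {"rx": 0,"ry": 0,"rz": 0,"dx": 0,"dy": 0,"dz": 1,"gripper": -1},
    {"rx": 0,"ry": 0,"rz": 0,"dx": 0,"dy": 0,"dz": 0,"gripper": -1},
  ],
)

```text
clock: 5.42
tcp_pos: [0.5723, 0.1415, 0.1159]
orientation: [1.196, 2.904, 0.003]
contact_force: [-0.4, 3.4, 13.2]
grip_width: 0.0489
gripper_force: 63.8
```

Call:
step_arm(
  moves=[
    {"rx": 0,"ry": 0,"rz": -8,"dx": 0,"dy": 0,"dz": 0,"gripper": -1},
    {"rx": 0,"ry": 0,"rz": -8,"dx": 0,"dy": 0,"dz": 0,"gripper": -1},
    {"rx": 0,"ry": 0,"rz": -8,"dx": 0,"dy": 0,"dz": 0,"gripper": -1},
    {"rx": 0,"ry": 0,"rz": 0,"dx": 0,"dy": 0,"dz": 0,"gripper": -1},
  ],
)

```text
clock: 5.92
tcp_pos: [0.5727, 0.1422, 0.1162]
orientation: [0.563, 3.088, 0.005]
contact_force: [-0.7, 4.4, 14.0]
grip_width: 0.0487
gripper_force: 63.9
```

Run:
```python
from h import *
st()
```

```text
t 5.925 tcp [0.5727 0.1422 0.1162] x [-0.936  0.353 -0.002] z [ 0.003  0.002 -1.   ] j [-0.45  0.5   0.13  1.89 -0.09  0.76  0.95] F [-0.7  4.4 14. ] M [0.74 0.23 0.07] w 0.0487 gf 63.9
```

Call:
step_arm(
  moves=[
    {"rx": 0,"ry": 0,"rz": -8,"dx": 0,"dy": 0,"dz": 0,"gripper": -1},
    {"rx": 0,"ry": 0,"rz": -8,"dx": 0,"dy": 0,"dz": 0,"gripper": -1},
    {"rx": 0,"ry": 0,"rz": -8,"dx": 0,"dy": 0,"dz": 0,"gripper": -1},
    {"rx": 0,"ry": 0,"rz": 0,"dx": 0,"dy": 0,"dz": 0,"gripper": -1},
  ],
)

```text
clock: 6.42
tcp_pos: [0.5729, 0.1429, 0.1166]
orientation: [-0.092, 3.137, 0.005]
contact_force: [0.1, 5.8, 15.6]
grip_width: 0.0489
gripper_force: 64.1
```

Call:
step_arm(
  moves=[
    {"rx": 0,"ry": 0,"rz": -8,"dx": 0,"dy": 0,"dz": 0,"gripper": -1},
    {"rx": 0,"ry": 0,"rz": -8,"dx": 0,"dy": 0,"dz": 0,"gripper": -1},
    {"rx": 0,"ry": 0,"rz": -8,"dx": 0,"dy": 0,"dz": 0,"gripper": -1},
    {"rx": 0,"ry": 0,"rz": 0,"dx": 0,"dy": 0,"dz": 0,"gripper": -1},
  ],
)

```text
clock: 6.92
tcp_pos: [0.5727, 0.1437, 0.1167]
orientation: [-0.743, 3.048, 0.005]
contact_force: [-3.4, 7.8, 17.5]
grip_width: 0.0488
gripper_force: 64.3
```

Call:
step_arm(
  moves=[
    {"rx": 0,"ry": 0,"rz": 0,"dx": -1.5,"dy": 1.7,"dz": 0,"gripper": -1},
    {"rx": 0,"ry": 0,"rz": -8,"dx": 0,"dy": 0.26,"dz": 0,"gripper": -1},
    {"rx": 0,"ry": 0,"rz": -8,"dx": 0,"dy": 0.26,"dz": 0,"gripper": -1},
    {"rx": 0,"ry": 0,"rz": -8,"dx": 0,"dy": 0.26,"dz": 0,"gripper": -1},
    {"rx": 0,"ry": 0,"rz": 0,"dx": 0,"dy": 0,"dz": 0,"gripper": -1},
  ],
)

```text
clock: 7.55
tcp_pos: [0.5723, 0.1446, 0.1167]
orientation: [-1.359, 2.83, 0.001]
contact_force: [-4.8, 2.6, 22.0]
grip_width: 0.0487
gripper_force: 64.7
```

Run:
```python
from h import *
st()
```

```text
t 7.55 tcp [0.5723 0.1446 0.1167] x [-0.625 -0.78  -0.002] z [ 0.002  0.001 -1.   ] j [-0.21  0.51 -0.18  1.87  0.12  0.78  2.  ] F [-4.8  2.6 22. ] M [0.36 0.94 0.05] w 0.0487 gf 64.7
```

Call:
step_arm(
  moves=[
    {"rx": 0,"ry": 0,"rz": -8,"dx": 0,"dy": 0.26,"dz": -1,"gripper": -1},
    {"rx": 0,"ry": 0,"rz": -8,"dx": 0,"dy": 0.26,"dz": 0,"gripper": -1},
    {"rx": 0,"ry": 0,"rz": 0,"dx": 0,"dy": 0,"dz": 0,"gripper": -1},
  ],
)

```text
clock: 7.92
tcp_pos: [0.5718, 0.1448, 0.1173]
orientation: [-1.74, 2.613, -0.0]
contact_force: [-4.1, 2.2, 17.6]
grip_width: 0.0489
gripper_force: 64.3
```

Call:
step_arm(
  moves=[
    {"rx": 0,"ry": 0,"rz": -8,"dx": 0,"dy": 0.26,"dz": 0,"gripper": -1},
    {"rx": 0,"ry": 0,"rz": -8,"dx": 0,"dy": 0.26,"dz": 0,"gripper": -1},
    {"rx": 0,"ry": 0,"rz": 0,"dx": 0,"dy": 0,"dz": 0,"gripper": -1},
  ],
)

```text
clock: 8.3
tcp_pos: [0.5711, 0.1449, 0.115]
orientation: [-2.087, 2.345, 0.0]
contact_force: [4.1, 5.9, -3.1]
grip_width: 0.0484
gripper_force: 62.7
```

Run:
```python
from h import *
st()
```

```text
t 8.3 tcp [0.5711 0.1449 0.115 ] x [-0.116 -0.993 -0.002] z [ 0.001  0.002 -1.   ] j [-0.11  0.52 -0.32  1.86  0.22  0.79  2.48] F [ 4.1  5.9 -3.1] M [ 0.99 -1.01  0.03] w 0.0484 gf 62.7
```

It dropped: z fell and the push vanished. I follow it down until it seats.

Call:
step_arm(
  moves=[
    {"rx": 0,"ry": 0,"rz": 0,"dx": 0,"dy": 0,"dz": 1.5,"gripper": -1},
    {"rx": 0,"ry": 0,"rz": 0,"dx": 0,"dy": 0,"dz": 1.5,"gripper": -1},
    {"rx": 0,"ry": 0,"rz": 0,"dx": 0,"dy": 0,"dz": 0,"gripper": -1},
  ],
)

```text
clock: 8.68
tcp_pos: [0.5711, 0.1449, 0.1125]
orientation: [-2.086, 2.347, -0.0]
contact_force: [3.5, 3.9, 1.4]
grip_width: 0.0485
gripper_force: 63.2
```

Call:
step_arm(
  moves=[
    {"rx": 0,"ry": 0,"rz": 0,"dx": 0,"dy": 0,"dz": 1,"gripper": -1},
    {"rx": 0,"ry": 0,"rz": 0,"dx": 0,"dy": 0,"dz": 0,"gripper": -1},
  ],
)

```text
clock: 8.93
tcp_pos: [0.5712, 0.145, 0.1122]
orientation: [-2.085, 2.347, -0.0]
contact_force: [-0.2, 4.5, 7.8]
grip_width: 0.0489
gripper_force: 63.6
```

Call:
step_arm(
  moves=[
    {"rx": 0,"ry": 0,"rz": 0,"dx": 0,"dy": 0,"dz": 0.5,"gripper": -1},
    {"rx": 0,"ry": 0,"rz": 0,"dx": 0,"dy": 0,"dz": 0,"gripper": -1},
    {"rx": 0,"ry": 0,"rz": 0,"dx": 0,"dy": 0,"dz": 0,"gripper": -1},
  ],
)

```text
clock: 9.3
tcp_pos: [0.5712, 0.145, 0.112]
orientation: [-2.085, 2.347, -0.001]
contact_force: [-0.3, 3.6, 10.5]
grip_width: 0.0489
gripper_force: 63.7
```

Call:
step_arm(
  moves=[
    {"rx": 0,"ry": 0,"rz": 10,"dx": 0,"dy": -0.33,"dz": 0.17,"gripper": -1},
    {"rx": 0,"ry": 0,"rz": 10,"dx": 0,"dy": -0.33,"dz": 0.17,"gripper": -1},
    {"rx": 0,"ry": 0,"rz": 10,"dx": 0,"dy": -0.33,"dz": 0.17,"gripper": -1},
    {"rx": 0,"ry": 0,"rz": 10,"dx": 0,"dy": -0.33,"dz": 0.17,"gripper": -1},
    {"rx": 0,"ry": 0,"rz": 10,"dx": 0,"dy": -0.33,"dz": 0.17,"gripper": -1},
    {"rx": 0,"ry": 0,"rz": 10,"dx": 0,"dy": -0.33,"dz": 0.17,"gripper": -1},
    {"rx": 0,"ry": 0,"rz": 10,"dx": 0,"dy": -0.33,"dz": 0.17,"gripper": -1},
    {"rx": 0,"ry": 0,"rz": 10,"dx": 0,"dy": -0.33,"dz": 0.17,"gripper": -1},
    {"rx": 0,"ry": 0,"rz": 10,"dx": 0,"dy": -0.33,"dz": 0.17,"gripper": -1},
    {"rx": 0,"ry": 0,"rz": 0,"dx": 0,"dy": 0,"dz": 0,"gripper": -1},
  ],
)

```text
clock: 10.55
tcp_pos: [0.5729, 0.1427, 0.1105]
orientation: [0.189, 3.135, 0.001]
contact_force: [-0.1, 3.7, 10.9]
grip_width: 0.049
gripper_force: 64.0
```

Run:
```python
from h import *
st()
```

```text
t 10.55 tcp [0.5729 0.1427 0.1105] x [-0.993  0.12  -0.001] z [ 0.001  0.001 -1.   ] j [-0.41  0.51  0.08  1.88 -0.05  0.75  1.15] F [-0.1  3.7 10.9] M [ 0.55  0.16 -0.15] w 0.049 gf 64.0
```

Call:
step_arm(
  moves=[
    {"rx": 0,"ry": 0,"rz": 10,"dx": 0,"dy": -0.33,"dz": 0.17,"gripper": -1},
    {"rx": 0,"ry": 0,"rz": 10,"dx": 0,"dy": -0.33,"dz": 0.17,"gripper": -1},
    {"rx": 0,"ry": 0,"rz": 10,"dx": 0,"dy": -0.33,"dz": 0.17,"gripper": -1},
    {"rx": 0,"ry": 0,"rz": 10,"dx": 0,"dy": -0.33,"dz": 0.17,"gripper": -1},
    {"rx": 0,"ry": 0,"rz": 10,"dx": 0,"dy": -0.33,"dz": 0.17,"gripper": -1},
    {"rx": 0,"ry": 0,"rz": 10,"dx": 0,"dy": -0.33,"dz": 0.17,"gripper": -1},
    {"rx": 0,"ry": 0,"rz": 10,"dx": 0,"dy": -0.33,"dz": 0.17,"gripper": -1},
    {"rx": 0,"ry": 0,"rz": 10,"dx": 0,"dy": -0.33,"dz": 0.17,"gripper": -1},
    {"rx": 0,"ry": 0,"rz": 10,"dx": 0,"dy": -0.33,"dz": 0.17,"gripper": -1},
    {"rx": 0,"ry": 0,"rz": 0,"dx": 0,"dy": 0,"dz": 0,"gripper": -1},
  ],
)

```text
clock: 11.8
tcp_pos: [0.5706, 0.141, 0.1089]
orientation: [-2.351, -2.082, -0.001]
contact_force: [-1.3, 3.4, 12.8]
grip_width: 0.0486
gripper_force: 64.2
```

Run:
```python
from h import *
st()
```

```text
t 11.8 tcp [0.5706 0.141  0.1089] x [0.121 0.993 0.001] z [-0.     0.001 -1.   ] j [-0.71  0.55  0.48  1.91 -0.36  0.76 -0.14] F [-1.3  3.4 12.8] M [ 0.84  0.49 -0.06] w 0.0486 gf 64.2
```

Call:
step_arm(
  moves=[
    {"rx": 0,"ry": 0,"rz": 10,"dx": 0,"dy": -0.33,"dz": 0.16,"gripper": -1},
    {"rx": 0,"ry": 0,"rz": 10,"dx": 0,"dy": -0.33,"dz": 0.16,"gripper": -1},
    {"rx": 0,"ry": 0,"rz": 10,"dx": 0,"dy": -0.33,"dz": 0.16,"gripper": -1},
    {"rx": 0,"ry": 0,"rz": 10,"dx": 0,"dy": -0.33,"dz": 0.16,"gripper": -1},
    {"rx": 0,"ry": 0,"rz": 10,"dx": 0,"dy": -0.33,"dz": 0.16,"gripper": -1},
    {"rx": 0,"ry": 0,"rz": 10,"dx": 0,"dy": -0.33,"dz": 0.16,"gripper": -1},
    {"rx": 0,"ry": 0,"rz": 10,"dx": 0,"dy": -0.33,"dz": 0.16,"gripper": -1},
    {"rx": 0,"ry": 0,"rz": 10,"dx": 0,"dy": -0.33,"dz": 0.16,"gripper": -1},
    {"rx": 0,"ry": 0,"rz": 10,"dx": 0,"dy": -0.33,"dz": 0.16,"gripper": -1},
    {"rx": 0,"ry": 0,"rz": 0,"dx": 0,"dy": 0,"dz": 0,"gripper": -1},
  ],
)

```text
clock: 13.05
tcp_pos: [0.569, 0.1432, 0.1074]
orientation: [-3.134, 0.19, 0.0]
contact_force: [-1.3, 4.9, 12.7]
grip_width: 0.0486
gripper_force: 64.2
```

Run:
```python
from h import *
st()
```

```text
t 13.05 tcp [0.569  0.1432 0.1074] x [ 0.993 -0.121 -0.   ] z [-0.     0.002 -1.   ] j [-0.98  0.69  0.89  1.93 -0.71  0.86 -1.4 ] F [-1.3  4.9 12.7] M [ 1.24  0.19 -0.07] w 0.0486 gf 64.2
```

Call:
step_arm(
  moves=[
    {"rx": 0,"ry": 0,"rz": 10,"dx": 0,"dy": -0.33,"dz": 0.16,"gripper": -1},
    {"rx": 0,"ry": 0,"rz": 10,"dx": 0,"dy": -0.33,"dz": 0.16,"gripper": -1},
    {"rx": 0,"ry": 0,"rz": 10,"dx": 0,"dy": -0.33,"dz": 0.16,"gripper": -1},
    {"rx": 0,"ry": 0,"rz": 10,"dx": 0,"dy": -0.33,"dz": 0.16,"gripper": -1},
    {"rx": 0,"ry": 0,"rz": 10,"dx": 0,"dy": -0.33,"dz": 0.16,"gripper": -1},
    {"rx": 0,"ry": 0,"rz": 10,"dx": 0,"dy": -0.33,"dz": 0.16,"gripper": -1},
    {"rx": 0,"ry": 0,"rz": 10,"dx": 0,"dy": -0.33,"dz": 0.16,"gripper": -1},
    {"rx": 0,"ry": 0,"rz": 0,"dx": 0,"dy": 0,"dz": 0,"gripper": -1},
  ],
)

```text
clock: 14.05
tcp_pos: [0.5706, 0.1448, 0.1063]
orientation: [-2.458, 1.953, 0.001]
contact_force: [-0.3, 5.5, 10.8]
grip_width: 0.0487
gripper_force: 64.1
```

Run:
```python
from h import *
st()
```

```text
t 14.05 tcp [0.5706 0.1448 0.1063] x [ 0.226 -0.974 -0.002] z [ 0.001  0.002 -1.   ] j [-1.11  0.88  1.16  1.93 -0.97  1.03 -2.41] F [-0.3  5.5 10.8] M [ 1.18 -0.05 -0.11] w 0.0487 gf 64.1
```

Call:
step_arm(
  moves=[
    {"rx": 0,"ry": 0,"rz": 8,"dx": 0,"dy": -0.26,"dz": 0.13,"gripper": -1},
    {"rx": 0,"ry": 0,"rz": 8,"dx": 0,"dy": -0.26,"dz": 0.13,"gripper": -1},
    {"rx": 0,"ry": 0,"rz": 8,"dx": 0,"dy": -0.26,"dz": 0.13,"gripper": -1},
    {"rx": 0,"ry": 0,"rz": 0,"dx": 0,"dy": 0,"dz": 0,"gripper": -1},
    {"rx": 0,"ry": 0,"rz": 0,"dx": 0,"dy": 0,"dz": 0,"gripper": -1},
    {"rx": 0,"ry": 0,"rz": 0,"dx": 0,"dy": 0,"dz": 0,"gripper": -1},
  ],
)

```text
clock: 14.8
tcp_pos: [0.5714, 0.1448, 0.1061]
orientation: [-2.001, 2.419, 0.002]
contact_force: [0.2, 5.5, 10.3]
grip_width: 0.0483
gripper_force: 64.0
```

Run:
```python
from h import *
st()
ims=[]
for n,X in(("scene",[.57,.142,.12]),("top",[.57,.142,.12])):
    f=r.grab_frame(n); u,v=proj(n,X).astype(int)
    ims.append(cv2.resize(f[v-50:v+50,u-50:u+50],(400,400),interpolation=cv2.INTER_CUBIC))
cv2.imwrite("pics/c3.png",cv2.convertScaleAbs(np.hstack(ims),alpha=1.5))
```

```text
t 14.8 tcp [0.5714 0.1448 0.1061] x [-0.188 -0.982 -0.003] z [ 0.001  0.003 -1.   ] j [-1.14  0.95  1.23  1.93 -1.04  1.1  -2.77] F [ 0.2  5.5 10.3] M [ 0.95 -0.22 -0.  ] w 0.0483 gf 64.0
```

View pics/c3.png

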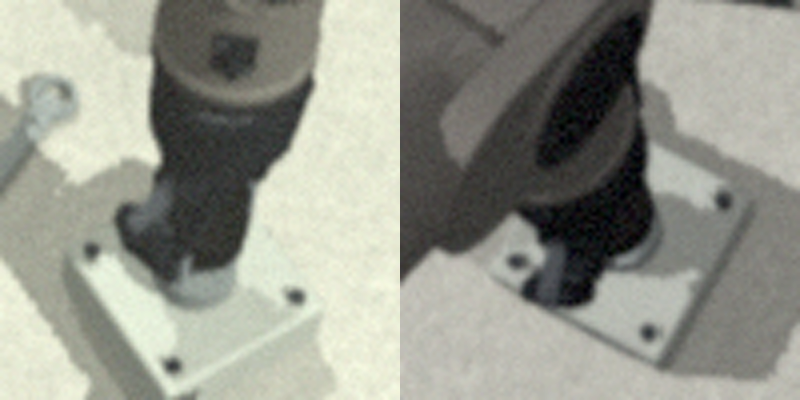

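The gripper still holds the cap low over the boss. z sank 5.9 mm over one turn at a steady 10 N push, and the wrist force is quiet, so I hand in.

```bash
python3 -c "
from bench import r
print(r.hand_in())"
```

```text
the job is handed in; nothing more can be done
None
```

I pressed the cap home, turned the foot back until it dropped into the thread, then turned it forward one full turn (about 5.9 mm of sink). The job is handed in with the cap still gripped; hand-in gave no verdict.

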